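# Swing a turning blank past the keeper post into its stock bay

### The job

Put the loose turning blank that lies across the bench away in the empty stock bay: with the outside of the fingers push one end and then the other, so that it swings round and angles past the keeper post, then slide it fully home until its end is against the end board and it lies straight along the bay. Only push it along the bench: never take it between the fingers, and do not lift or tip it. Leave the two blanks in the other bay, the mallet and the glue bottle where they are, and finish with the arm clear.

Things in the scene. Friction and masses are not known exactly. Their poses are not given: they have to be found in the camera images.
- blank: the loose turning blank: a plain pale wooden bar, square section, 220 mm long, 36 mm wide and high, about 0.13 to 0.27 kg, lying flat on the bench in front of both keeper posts, across the direction of the bays. Origin at the centre of its underside; x runs along its length (both ends alike), z up
- blank_mid (a point): the centre of the loose blank, 18 mm above its underside
- bay_empty: the empty bay, fixed: plywood side boards and end board 45 mm high, 18 mm thick; open at top and mouth; the bench is its floor. Origin on the bench at mid-mouth; y points into the bay, x across. Inside 90 mm wide (x -45 to 45), 205 mm deep (end board at y = 205 mm): a blank that is home stands 15 mm out, its centre at y = 95 mm. The full bay is beside it, about 170 mm off; either may be the nearer
- post_empty (a point): top centre of the empty bay's keeper post: a fixed round steel post, 26 mm in diameter, 45 mm high, at x = 0, y = -115 mm of the bay (before mid-mouth). Only 32 mm is left beside it in line with the bay: a 36 mm blank cannot go straight in or out but passes at a slant of some 5 to 20 degrees. The blank may rub on it
- bay_full: the other bay, of the same make and size, with its own keeper post; two blanks lie in it. Origin and axes as for the empty bay.
- post_full (a point): top centre of the keeper post of the full bay, of the same size
- stock_a: a stored blank in the full bay, 200 x 36 x 36 mm; origin at the centre of its underside, y along its length. To be left alone.
- stock_b: a stored blank of darker wood in the full bay, 190 x 34 x 34 mm; origin at the centre of its underside, y along its length. To be left alone.
- mallet: a turned wooden mallet standing on its head, 78 mm in diameter and 218 mm tall; origin at the centre of its underside. To be left alone.
- glue: a white glue bottle, 56 mm in diameter and 150 mm tall; origin at the centre of its underside. To be left alone.
Things that resemble listed ones, but are neither listed nor needed, are in the scene too. Leave any green or turquoise look-alike of the blank alone.

How it is judged:
By the outcome, as a careful person would: the job done as asked, in the order asked, and still so for the second after the job is handed in, with the robot touching nothing.
It also fails if it takes over 64 s, if anything falls off the work surface, if the arm or the gripper's body presses on something with over 40 N, if the wrist force passes 120 N, or if a joint passes its speed limit or range.

### The arm

A 7-joint arm with a two-finger parallel gripper is mounted at the origin on the work surface. World frame = base frame: x ahead of the robot, y to its left, z up, the work surface at z = 0. Lengths are in mm, angles in rad, forces in N, time in s.
With the tool pointing down it reaches from about 425 to 950 mm from the base axis. Payload 16.7 kg.
Tool frame: the origin (TCP) lies midway between the tips of the shut fingers; the grasp point (between the pads) lies arm.tcp_to_grasp behind it (arm.tcp_to_grasp is the distance from the TCP to the grasp point, in mm); x points along the fingers, y is the direction in which the jaws open and shut, and the axes are right-handed (so a half turn about x gives the same grasp; the last joint's range is limited). The gripper opens to 94 mm and grips with 3 to 60 N. Pads are 16 mm wide; open, the fingers measure 119 mm over their backs; the gripper's body (75 mm by 177 mm) begins 78 mm behind the grasp point.
Start: joints at [-1.498, 0.426, 0.074, 1.606, -0.034, 1.111, -0.067], TCP at [148.498, 658.424, 205.467] pointing down, gripper open.
Joint ranges: [-2.85, 2.85], [-0.5, 2.14], [-1.23, 1.37], [0.21, 2.46], [-1.02, 4.16], [0.16, 2.05], [-2.73, 2.73]. Speed limits (rad/s): [1.89, 1.89, 2.39, 2.39, 3.01, 3.01, 3.01].

### API

Orientations are given as a unit quaternion [w, x, y, z].
In Python, from station import arm gives the robot as it stands.
- The arm moves only by the tool apply_moves, never from a script. Its argument "steps" is a list that holds one entry, the list of rows, each a list of 6 numbers: the shift along the tool's x, y, z in m, then the turn, a rotation vector about the tool's x, y, z in degrees. In form: [[[x, y, z, rx, ry, rz], ...]]. A call has 1 to 5 rows; each row is the pose to reach, as a shift and turn from the pose measured when the call began, along the tool's axes at that moment; what a row does not reach only later rows make up. A row lasts 1/8 s, in which the tool goes at most 62.5 mm and 10.7 degrees, less where a joint would pass 70% of its speed; a pose out of reach is approached as far as the arm can. A call with a gripper value outside its range is refused whole. "gripper" is the closure, from 0 (fully open) to 1 (shut), set as the call begins (left out, the last holds). The fingers move at their own pace and stop on an object; "force" is the grip in N (left out, the last holds). Time passes only in rows, so rows that repeat a pose let the fingers close. It gives the time, the measured TCP pose, the force and the opening at its end, in the units of the state.
- arm.observe(): the state, without advancing time (a new reading comes with each control period).
- arm.camera(name): name is "scene" or "top"; returns a dict with "pixels" (480x640x3 uint8, red, green, blue), "mtx" (3x3 intrinsics, pixels), "R" (3x3) and "t" (3): a world point X has camera coordinates R X + t. Camera axes: x right, y down, z forward; pixel columns grow to the right and rows downward; lengths in mm; the calibration is good to about 2 mm. A picture is of the moment at which its call begins. There is no depth.
- arm.close_job(): hands the job in, once; it reports no verdict.
The state is a dict: "time_s": time; "joints": joint angles; "qd": joint speeds; "joint_torque": joint torques, N m; "eef_pos": TCP position; "ee_rot": TCP orientation; "contact_force": force on the tool from outside, world axes, zero at the start; "moment": the same for the moment, N m; "finger_gap": opening from 0.0 (shut) to 1.0 (fully open).
Only numpy, scipy, OpenCV 4.12 (cv2) and the standard library are available. Lean on these libraries where they do the work, as an engineer would, in place of code of your own. Each camera call takes 0.05 s, during which the arm holds its last target.

## Working session

There is one attempt and no reset: what is moved stays moved. The work goes in short steps, Python scripts to look and compute and a tool call to move; the robot and the scene stay as the last step left them, time stands still between calls to the robot, and variables do not carry over. Pictures are saved under pics/ and viewed, and the job is handed in when it is done.

Besides the shell and the picture viewer there is one more tool, called after "Request:" by a JSON object that holds its "name" and its "arguments". apply_moves: Moves the arm, as the interface text tells. Its arguments: {"type":"object","properties":{"steps":{"type":"array"},"gripper":{"type":"number"},"force":{"type":"number"}},"required":["steps"]}

```bash
ls; mkdir -p pics; python3 - <<'E'
from station import arm
import cv2
s=arm.observe(); print(s, arm.tcp_to_grasp)
for n in("scene","top"):
    c=arm.camera(n); cv2.imwrite(f"pics/{n}0.png",c["pixels"][:,:,::-1]); print(n,c["mtx"],c["R"],c["t"])
E
```

```text
pics
{'time_s': 0.0, 'joints': array([-1.49851221,  0.42670745,  0.07389274,  1.60660778, -0.03408703,
        1.11079502, -0.06711745]), 'qd': array([ 0.00042818,  0.00077194,  0.00087335,  0.00176237, -0.00048168,
        0.00063633, -0.00031629]), 'joint_torque': array([-2.47016760e-03, -9.35787249e+01,  3.66500638e+00, -4.54207277e+01,
       -4.89762321e-02,  2.00112019e-02,  1.84007426e-04]), 'eef_pos': array([148.44483629, 658.0276717 , 204.79290923]), 'ee_rot': array([ 0.70275343,  0.07783606,  0.70276706, -0.07872501]), 'contact_force': array([ 0.2778343 , -0.08016704, -0.30237009]), 'moment': array([-0.0034121 , -0.03618322,  0.01262901]), 'finger_gap': 0.9993437753470285} 18.8
scene [[606.15205055   0.         324.28903926]
 [  0.         606.15205055 249.17754247]
 [  0.           0.           1.        ]] [[-0.66347791  0.74816769  0.00649359]
 [ 0.480171    0.43244125 -0.76317126]
 [-0.57378818 -0.50322924 -0.64616365]] [ 477.64787111 -105.54587126 1845.04848383]
top [[468.44690142   0.         321.8491232 ]
 [  0.         468.44690142 233.58161291]
 [  0.           0.           1.        ]] [[-0.0074774  -0.99994161 -0.00780116]
 [-0.99606811  0.00813666 -0.08821629]
 [ 0.08827462  0.00711086 -0.99607079]] [-204.72627788  489.40946623 1151.56187452]
```

View pics/scene0.png

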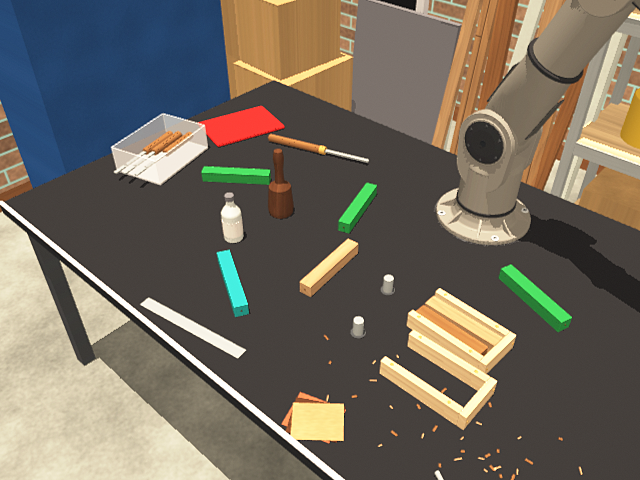

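View pics/top0.png

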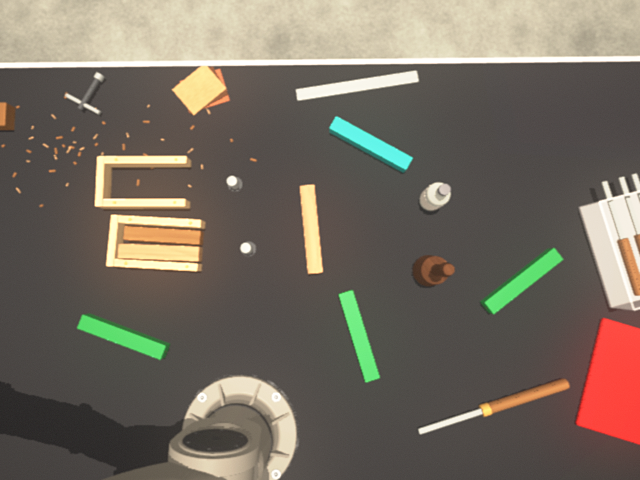

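```bash
python3 - <<'E'
import cv2
a=cv2.imread("pics/top0.png")
cv2.imwrite("pics/c1.png",cv2.resize(a[140:280,85:285],None,fx=4,fy=4,interpolation=cv2.INTER_CUBIC))
cv2.imwrite("pics/c2.png",cv2.resize(a[170:290,240:360],None,fx=5,fy=5,interpolation=cv2.INTER_CUBIC))
E
```

```text
(no output)
```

View pics/c1.png

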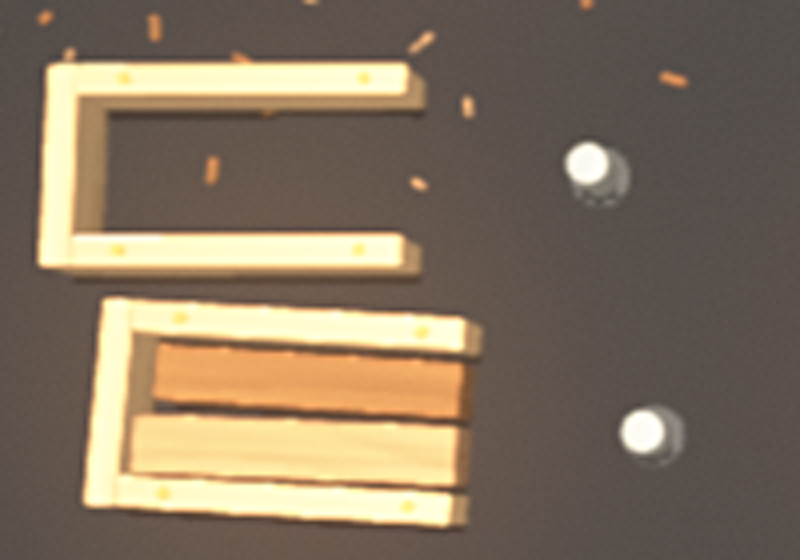

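View pics/c2.png

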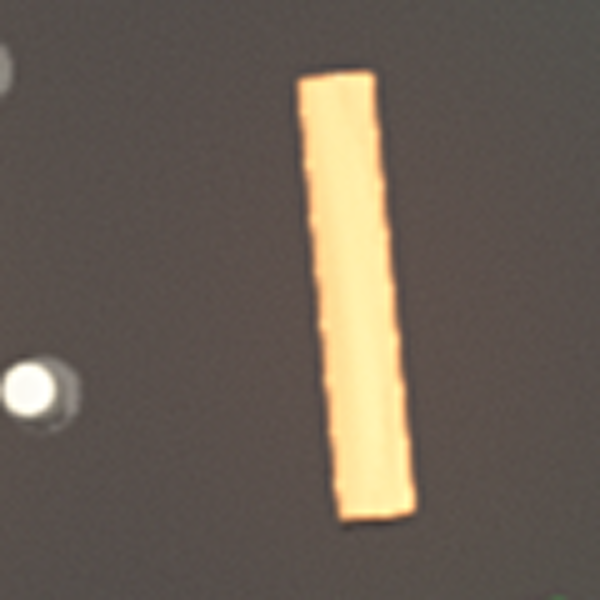

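```bash
cat > h.py <<'E'
import numpy as np, cv2
def w(c,uv,z):
    uv=np.atleast_2d(np.array(uv,float)); K,R,t=c["mtx"],np.array(c["R"]),np.array(c["t"])
    d=np.c_[(uv-K[:2,2])/[K[0,0],K[1,1]],np.ones(len(uv))]@R
    o=-R.T@t; s=(z-o[2])/d[:,2]; return (o+d*s[:,None])[:,:2]
def px(c,P):
    P=np.atleast_2d(P); q=(np.array(c["R"])@P.T).T+c["t"]; q=q@c["mtx"].T; return q[:,:2]/q[:,2:]
def cr(p,f,o): return (np.array(p,float)+.5)/f-.5+np.array(o)
def blank(c):
    """fit pale blank top (z=36) -> corners, centre, angle"""
E
python3 - <<'E'
from h import *
from station import arm
c=arm.camera("top")
np.set_printoptions(precision=1,suppress=True)
o=(85,140)
print("bay",w(c,cr([(408,63),(408,95),(403,234),(403,268),(48,63),(38,268)],4,o),45))
print("full",w(c,cr([(466,317),(466,347),(452,491),(452,525),(102,298),(85,505)],4,o),45))
print("posts",w(c,cr([(587,163),(642,432)],4,o),45))
b=w(c,cr([(298,77),(375,72),(415,513),(340,520)],5,(240,170)),36);print("blank",b,b.mean(0))
print("obst glue/mallet approx",w(c,[(432,200),(430,272)],0))
E
```

```text
bay [[684.2 127. ]
 [663.9 126.6]
 [576.4 128.1]
 [555.2 127.8]
 [686.3 352.3]
 [557.2 353.9]]
full [[524.4  88.3]
 [505.9  88. ]
 [417.5  95.2]
 [396.8  94.9]
 [538.1 313.6]
 [410.7 319.9]]
posts [[619.9  14.6]
 [452.7 -20.7]]
blank [[ 608.5 -153.1]
 [ 610.7 -191.5]
 [ 391.4 -209.8]
 [ 388.2 -173. ]] [ 499.7 -181.8]
obst glue/mallet approx [[ 573.6 -490.9]
 [ 390.  -480.7]]
```

```bash
cat >> h.py <<'E'
    pass
from scipy.spatial.transform import Rotation as Ro
def pose(arm):
    s=arm.observe(); q=s["ee_rot"]; return s,np.array(s["eef_pos"]),Ro.from_quat([q[1],q[2],q[3],q[0]])
def yaw(R): # heading of tool z in world
    z=R.as_matrix()[:,2]; return np.degrees(np.arctan2(z[1],z[0]))
def tgt(arm,*T):
    """targets (x,y,z,yaw of tool z deg) -> rows m/deg relative to now"""
    s,p,R=pose(arm)
    for x,y,z,a in T:
        a=np.radians(a); Z=np.array([np.cos(a),np.sin(a),0]); X=np.array([0,0,-1.]); Y=np.cross(Z,X)
        Rt=Ro.from_matrix(np.c_[X,Y,Z])
        d=R.inv().apply(np.array([x,y,z])-p)/1000; r=(R.inv()*Rt).as_rotvec(degrees=True)
        print([*np.round(d,3).tolist(),*np.round(r,1).tolist()], "mm",round(np.linalg.norm(d)*1000),"deg",round(np.linalg.norm(r),1))
E
python3 - <<'E'
from h import *
from station import arm
s,p,R=pose(arm); print(R.as_matrix().round(3),yaw(R))
tgt(arm,(450,420,205,0),(598,-230,150,90),(598,-230,150,-90),(598,-230,150,0))
E
```

```text
[[-0.     0.22   0.975]
 [-0.001  0.975 -0.22 ]
 [-1.    -0.001  0.   ]] -12.713260126934085
[0.0, -0.166, 0.347, -12.7, -0.0, 0.1] mm 384 deg 12.7
[0.056, -0.767, 0.634, -102.7, -0.0, 0.0] mm 997 deg 102.7
[0.056, -0.767, 0.634, 77.3, 0.0, 0.0] mm 997 deg 77.3
[0.056, -0.767, 0.634, -12.7, -0.0, 0.1] mm 997 deg 12.7
```

Request:
{"name": "apply_moves", "arguments": {"steps": [[[0, -0.04, 0.04, 9, 0, 0], [0, -0.08, 0.08, 18, 0, 0], [0, -0.11, 0.13, 27, 0, 0], [0, -0.14, 0.18, 36, 0, 0], [0, -0.165, 0.23, 45, 0, 0]]], "gripper": 1}}

```text
time_s: 0.78
eef_pos: [337.5, 444.9, 205.2]
ee_rot: [0.618, 0.343, 0.618, -0.343]
contact_force: [1.4, 1.0, -0.6]
finger_gap: 0.504
```

```bash
python3 - <<'E'
from h import *
from station import arm
s,p,R=pose(arm); print(s["time_s"],p,yaw(R),s["joints"].round(2),s["finger_gap"])
tgt(arm,(520,200,190,-90),(600,0,160,-90),(598,-232,120,-90))
E
```

```text
0.775 [337.52667928 444.93291099 205.22327471] -58.004729438936316 [-1.3   0.24  0.31  1.88 -0.09  1.03 -0.39] 0.5038270715808064
[0.015, 0.025, 0.304, 32.0, 0.0, 0.0] mm 306 deg 32.0
[0.045, -0.013, 0.516, 32.0, 0.0, 0.0] mm 519 deg 32.0
[0.086, -0.138, 0.712, 32.0, 0.0, 0.0] mm 730 deg 32.0
```

Request:
{"name": "apply_moves", "arguments": {"steps": [[[0.003, 0.005, 0.06, 7, 0, 0], [0.006, 0.01, 0.12, 14, 0, 0], [0.009, 0.015, 0.18, 20, 0, 0], [0.012, 0.02, 0.24, 26, 0, 0], [0.015, 0.025, 0.3, 32, 0, 0]]]}}

```text
time_s: 1.4
eef_pos: [518.5, 202.2, 190.4]
ee_rot: [-0.499, -0.501, -0.499, 0.501]
contact_force: [-0.1, 1.2, 0.1]
finger_gap: 0.007
```

```bash
python3 - <<'E'
from h import *
from station import arm
s,p,R=pose(arm); print(s["time_s"],p,yaw(R),s["joints"].round(2),s["finger_gap"])
tgt(arm,(600,0,160,-90),(598,-232,120,-90))
E
```

```text
1.4 [518.52749771 202.17774269 190.4200513 ] -90.18290738305896 [-0.95  0.27  0.56  1.92 -0.17  1.   -0.32] 0.0065202537969442495
[0.03, 0.082, 0.202, -0.2, 0.0, 0.0] mm 220 deg 0.2
[0.071, 0.081, 0.434, -0.2, 0.0, 0.0] mm 447 deg 0.2
```

Request:
{"name": "apply_moves", "arguments": {"steps": [[[0.007, 0.02, 0.055, 0, 0, 0], [0.014, 0.04, 0.11, 0, 0, 0], [0.02, 0.06, 0.165, 0, 0, 0], [0.03, 0.08, 0.22, 0, 0, 0], [0.035, 0.08, 0.27, 0, 0, 0]]]}}

```text
time_s: 2.02
eef_pos: [598.2, -70.2, 154.8]
ee_rot: [-0.499, -0.5, -0.499, 0.501]
contact_force: [0.3, 0.1, 0.7]
finger_gap: 0.005
```

Request:
{"name": "apply_moves", "arguments": {"steps": [[[0.0, 0, 0.055, 0, 0, 0], [0.02, 0, 0.11, 0, 0, 0], [0.04, 0, 0.165, 0, 0, 0], [0.06, 0, 0.17, 0, 0, 0]]]}}

```text
time_s: 2.52
eef_pos: [596.3, -245.2, 94.3]
ee_rot: [-0.498, -0.501, -0.497, 0.503]
contact_force: [-0.6, 0.6, -1.0]
finger_gap: 0.007
```

```bash
python3 - <<'E'
from h import *
from station import arm
s,p,R=pose(arm); print(s["time_s"],p,yaw(R),s["joints"].round(2),s["finger_gap"])
tgt(arm,(598,-225,14,-90))
c=arm.camera("top"); cv2.imwrite("pics/t1.png",c["pixels"][:,:,::-1])
E
```

```text
2.525 [ 596.25182463 -245.24829428   94.32862539] -90.51872264404302 [-0.14  0.56  0.58  1.8  -0.38  0.9   0.61] 0.007066406541481398
[0.08, 0.002, -0.021, -0.5, 0.2, 0.0] mm 83 deg 0.5
```

View pics/t1.png

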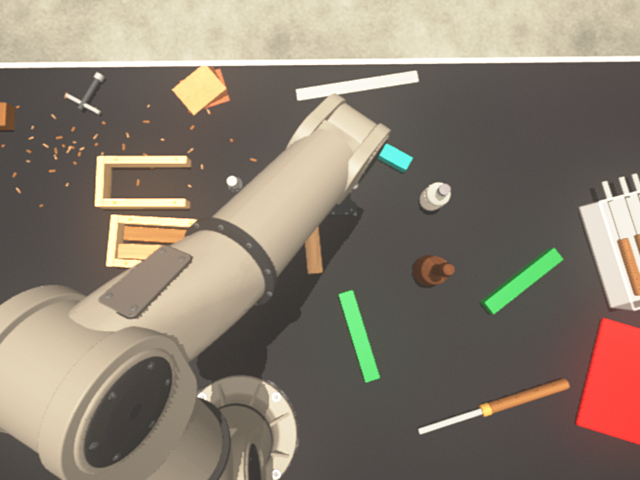

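Request:
{"name": "apply_moves", "arguments": {"steps": [[[0.03, 0, -0.005, 0, 0, 0], [0.06, 0, -0.01, 0, 0, 0], [0.08, 0.0, -0.02, 0, 0, 0], [0.08, 0.0, -0.03, 0, 0, 0]]]}}

```text
time_s: 3.08
eef_pos: [595.0, -211.1, 10.6]
ee_rot: [-0.497, -0.5, -0.5, 0.503]
contact_force: [0.4, -0.1, -0.1]
finger_gap: 0.007
```

```bash
cat >> h.py <<'E'
def st(arm):
    s,p,R=pose(arm); print(round(s["time_s"],2),p.round(1),"yaw",yaw(R).round(1),s["joints"].round(2),"F",s["contact_force"].round(1),"gap",round(s["finger_gap"],3))
E
python3 - <<'E'
from h import *
from station import arm
st(arm)
tgt(arm,(597,-200,12,-87),(597,-190,12,-85),(597,-180,12,-80),(596,-170,12,-75),(595,-160,12,-70))
E
```

```text
3.08 [ 595.  -211.1   10.6] yaw -90.3 [-0.14  0.65  0.52  1.86 -0.45  0.75  0.62] F [ 0.4 -0.1 -0.1] gap 0.007
[-0.001, 0.002, -0.011, -3.3, 0.0, 0.3] mm 11 deg 3.4
[-0.001, 0.002, -0.021, -5.3, 0.0, 0.3] mm 21 deg 5.4
[-0.001, 0.002, -0.031, -10.3, 0.0, 0.3] mm 31 deg 10.4
[-0.001, 0.001, -0.041, -15.3, -0.0, 0.3] mm 41 deg 15.3
[-0.001, -0.0, -0.051, -20.3, -0.0, 0.3] mm 51 deg 20.3
```

Request:
{"name": "apply_moves", "arguments": {"steps": [[[-0.001, 0.002, -0.011, -3, 0, 0], [-0.001, 0.002, -0.021, -6, 0, 0], [-0.001, 0.002, -0.031, -10, 0, 0], [-0.001, 0.001, -0.041, -14, 0, 0], [-0.001, 0.0, -0.05, -18, 0, 0]]]}}

```text
time_s: 3.7
eef_pos: [596.0, -160.6, 12.7]
ee_rot: [0.571, 0.415, 0.573, -0.417]
contact_force: [1.2, -1.8, 1.6]
finger_gap: 0.008
```

```bash
python3 - <<'E'
from h import *
from station import arm
st(arm)
tgt(arm,(593,-150,11,-67),(590,-140,11,-62),(587,-131,11,-57),(582,-122,11,-53),(578,-113,11,-50))
c=arm.camera("scene"); cv2.imwrite("pics/s1.png",c["pixels"][:,:,::-1])
E
```

```text
3.7 [ 596.  -160.6   12.7] yaw -72.1 [-0.17  0.61  0.44  1.9  -0.37  0.72  0.79] F [ 1.2 -1.8  1.6] gap 0.008
[0.002, 0.0, -0.011, -5.1, -0.0, 0.2] mm 11 deg 5.1
[0.002, 0.001, -0.021, -10.1, -0.0, 0.2] mm 22 deg 10.1
[0.002, 0.001, -0.031, -15.1, -0.0, 0.2] mm 31 deg 15.1
[0.002, -0.001, -0.041, -19.1, -0.0, 0.2] mm 41 deg 19.1
[0.002, -0.002, -0.051, -22.1, -0.1, 0.2] mm 51 deg 22.1
```

View pics/s1.png

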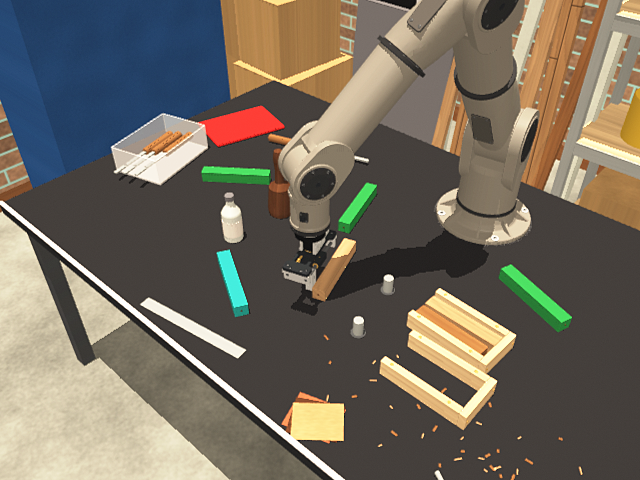

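The blank swings as planned: its far end, at about (320,290), moves toward the bays, with the fingers behind it.

Request:
{"name": "apply_moves", "arguments": {"steps": [[[0.001, 0.0, -0.011, -4, 0, 0], [0.001, 0.001, -0.021, -8, 0, 0], [0.001, 0.001, -0.031, -12, 0, 0], [0.001, -0.001, -0.041, -17, 0, 0], [0.001, -0.002, -0.05, -21, 0, 0]]]}}

```text
time_s: 4.38
eef_pos: [578.8, -112.1, 12.4]
ee_rot: [0.638, 0.302, 0.64, -0.303]
contact_force: [-0.5, 0.4, -0.7]
finger_gap: 0.005
```

```bash
python3 - <<'E'
from h import *
from station import arm
st(arm)
tgt(arm,(573,-106,11,-48),(567,-98,11,-45),(561,-92,11,-43))
c=arm.camera("scene"); I=c["pixels"][:,:,::-1]
cv2.imwrite("pics/s2.png",cv2.resize(I[200:360,240:440],None,fx=4,fy=4,interpolation=cv2.INTER_CUBIC))
E
```

```text
4.38 [ 578.8 -112.1   12.4] yaw -50.6 [-0.18  0.55  0.34  1.96 -0.28  0.68  1.02] F [-0.5  0.4 -0.7] gap 0.005
[0.001, -0.001, -0.008, -2.6, -0.1, 0.1] mm 9 deg 2.6
[0.001, -0.0, -0.018, -5.6, -0.1, 0.1] mm 18 deg 5.6
[0.001, -0.001, -0.027, -7.6, -0.1, 0.1] mm 27 deg 7.6
```

View pics/s2.png

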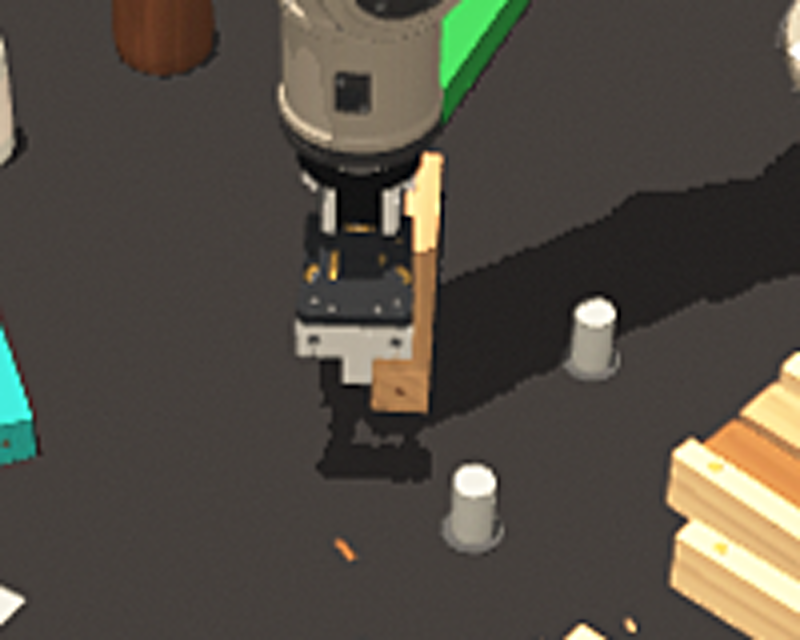

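Request:
{"name": "apply_moves", "arguments": {"steps": [[[0.001, -0.001, -0.008, -3, 0, 0], [0.001, -0.001, -0.018, -6, 0, 0], [0.001, 0.0, -0.018, -6, 0, 0], [0.0, 0.0, 0.01, -3, 0, 0], [-0.01, 0, 0.06, 0, 0, 0]]]}}

```text
time_s: 5.05
eef_pos: [616.7, -156.4, 21.9]
ee_rot: [0.638, 0.301, 0.641, -0.302]
contact_force: [0.5, 1.0, -0.9]
finger_gap: 0.005
```

Request:
{"name": "apply_moves", "arguments": {"steps": [[[-0.04, 0, 0.02, 7, 0, 0], [-0.1, 0, 0.03, 14, 0, 0], [-0.13, 0, 0.06, 21, 0, 0], [-0.13, 0, 0.08, 28, 0, 0], [-0.13, 0, 0.08, 30, 0, 0]]]}}

```text
time_s: 5.68
eef_pos: [668.5, -219.3, 151.6]
ee_rot: [0.538, 0.457, 0.541, -0.458]
contact_force: [-0.6, 1.2, -0.5]
finger_gap: 0.006
```

```bash
python3 - <<'E'
from h import *
from station import arm
st(arm)
for n in("scene","top"):
    c=arm.camera(n); cv2.imwrite(f"pics/{n}3.png",c["pixels"][:,:,::-1])
E
```

```text
5.67 [ 668.5 -219.3  151.6] yaw -80.6 [-0.15  0.57  0.54  1.6  -0.33  1.06  0.65] F [-0.6  1.2 -0.5] gap 0.006
```

View pics/scene3.png

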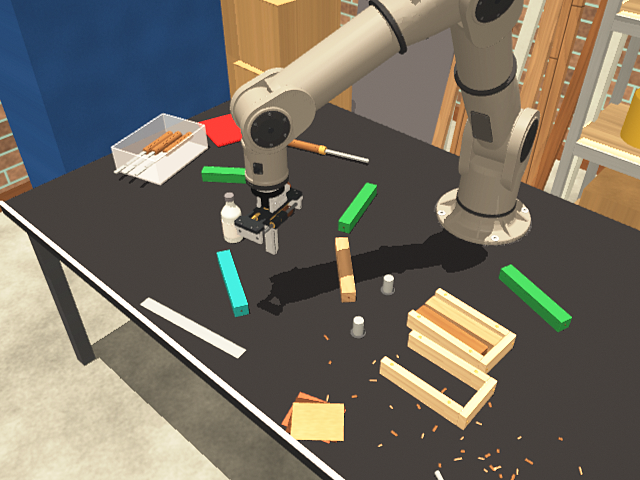

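View pics/top3.png

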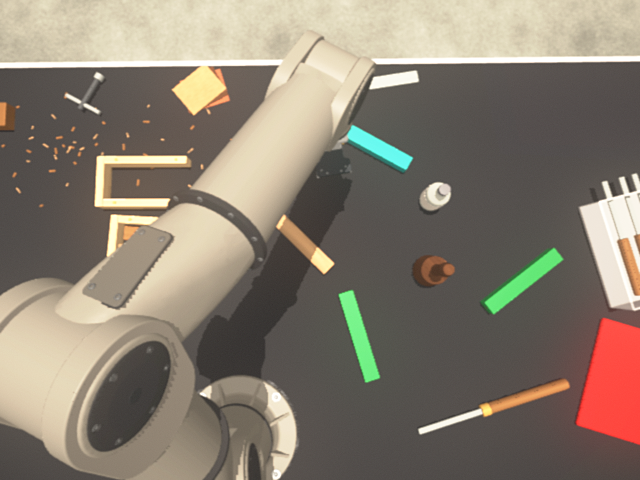

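```bash
python3 - <<'E'
import cv2
a=cv2.imread("pics/scene3.png");b=cv2.imread("pics/top3.png")
cv2.imwrite("pics/c3.png",cv2.resize(a[225:325,315:385],None,fx=6,fy=6,interpolation=cv2.INTER_CUBIC))
cv2.imwrite("pics/c4.png",cv2.resize(b[200:290,260:350],None,fx=6,fy=6,interpolation=cv2.INTER_CUBIC))
E
```

```text
(no output)
```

View pics/c3.png

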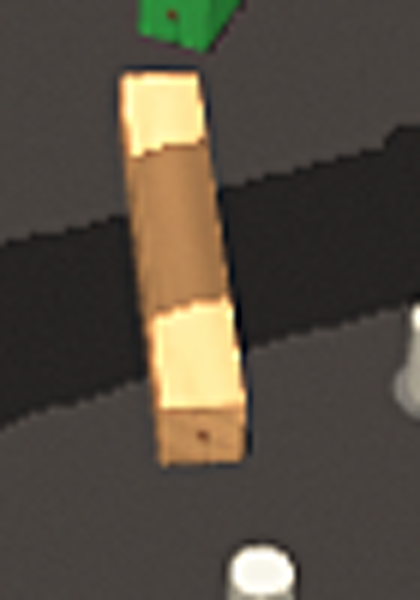

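View pics/c4.png

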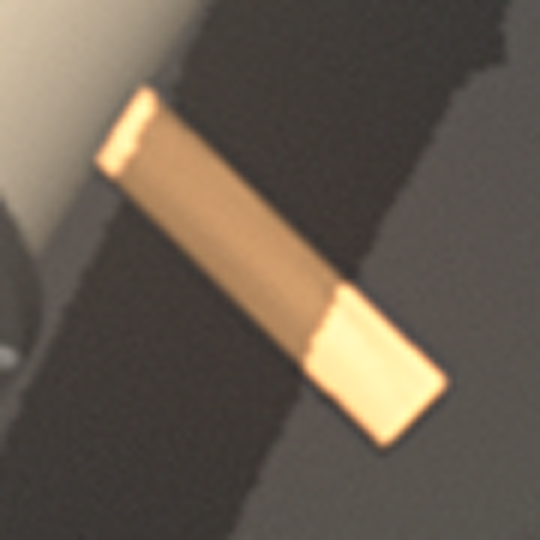

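```bash
cat >> h.py <<'E'
def bp(c,uv,z=36):
    """uv: lead corner(low x), lead(high x), tail(high x), tail(low x) -> pose"""
    b=w(c,uv,z); l=b[:2].mean(0); t=b[2:].mean(0); d=l-t
    print("lead",l.round(1),"tail",t.round(1),"ctr",b.mean(0).round(1),"len",np.linalg.norm(d).round(1),"theta from +y",np.degrees(np.arctan2(d[0],d[1])).round(1)); return b
E
python3 - <<'E'
from h import *
from station import arm
c=arm.camera("top"); print(bp(c,cr([(97,158),(150,88),(447,380),(384,448)],6,(260,200))).round())
c=arm.camera("scene"); print(bp(c,cr([(243,403),(160,408),(121,73),(200,72)],6,(315,225))).round())
E
```

```text
lead [ 520.9 -105.6] tail [ 400.1 -225.2] ctr [ 460.5 -165.4] len 169.9 theta from +y 45.3
[[ 506.  -95.]
 [ 535. -117.]
 [ 414. -238.]
 [ 386. -212.]]
lead [559.3 -62.1] tail [ 401.1 -219. ] ctr [ 480.2 -140.6] len 222.8 theta from +y 45.2
[[ 546.  -50.]
 [ 572.  -74.]
 [ 414. -233.]
 [ 388. -206.]]
```

```bash
python3 - <<'E'
from h import *
from station import arm
tgt(arm,(530,-200,120,-62),(390,-182,100,-45),(390,-182,12,-45))
E
```

```text
[0.032, -0.133, -0.04, -18.3, -0.2, 0.3] mm 142 deg 18.3
[0.053, -0.268, -0.081, -35.3, -0.3, 0.2] mm 285 deg 35.3
[0.141, -0.267, -0.081, -35.3, -0.3, 0.2] mm 313 deg 35.3
```

Request:
{"name": "apply_moves", "arguments": {"steps": [[[0.01, -0.055, -0.017, -7, 0, 0], [0.02, -0.11, -0.034, -14, 0, 0], [0.035, -0.165, -0.05, -21, 0, 0], [0.045, -0.22, -0.067, -28, 0, 0], [0.053, -0.268, -0.082, -35, 0, 0]]]}}

```text
time_s: 6.5
eef_pos: [386.9, -180.6, 99.3]
ee_rot: [0.651, 0.27, 0.656, -0.27]
contact_force: [0.3, -0.2, 0.4]
finger_gap: 0.003
```

```bash
python3 - <<'E'
from h import *
from station import arm
st(arm)
tgt(arm,(390,-182,90,-45),(390,-182,12,-45))
E
```

```text
6.5 [ 386.9 -180.6   99.3] yaw -45.0 [-0.13  0.18  0.46  2.26 -0.12  0.74  1.2 ] F [ 0.3 -0.2  0.4] gap 0.003
[0.009, 0.001, 0.003, 0.0, -0.3, 0.1] mm 10 deg 0.4
[0.087, 0.001, 0.004, 0.0, -0.3, 0.1] mm 87 deg 0.4
```

Request:
{"name": "apply_moves", "arguments": {"steps": [[[0.03, 0, 0.0, 0, 0, 0], [0.06, 0, 0.0, 0, 0, 0], [0.086, 0, 0.0, 0, 0, 0], [0.086, 0, 0.004, 0, 0, 0]]]}}

```text
time_s: 7.0
eef_pos: [387.8, -182.6, 12.3]
ee_rot: [0.65, 0.27, 0.657, -0.27]
contact_force: [-0.0, 0.1, 0.8]
finger_gap: 0.006
```

```bash
python3 - <<'E'
from h import *
from station import arm
st(arm)
c=arm.camera("scene"); I=c["pixels"][:,:,::-1]
cv2.imwrite("pics/s4.png",cv2.resize(I[200:360,240:440],None,fx=4,fy=4,interpolation=cv2.INTER_CUBIC))
# model: pivot 155mm from tail along axis
def path(th0,ctr,pr,along,off,ths):
    th=np.radians(th0); d=np.array([np.sin(th),np.cos(th)]); piv=ctr+d*pr
    out=[]
    for t in ths:
        a=np.radians(t); d=np.array([np.sin(a),np.cos(a)]); n=np.array([-np.cos(a),np.sin(a)])
        q=piv-d*(pr-along)+n*off; out.append((q[0],q[1],12,-t)); print(q.round(),(piv-d*pr).round())
    return out
tgt(arm,*path(45.3,np.array([479,-143.]),50,-91,26,[45,41,37,33,29,25,21]))
E
```

```text
7.0 [ 387.8 -182.6   12.3] yaw -44.9 [-0.04  0.36  0.39  2.31 -0.27  0.52  1.35] F [-0.   0.1  0.8] gap 0.006
[ 396. -189.] [ 479. -143.]
[ 402. -197.] [ 482. -146.]
[ 409. -205.] [ 484. -148.]
[ 416. -212.] [ 487. -150.]
[ 423. -219.] [ 490. -152.]
[ 431. -225.] [ 493. -153.]
[ 440. -230.] [ 497. -155.]
[0.001, 0.001, 0.009, 0.1, -0.4, 0.2] mm 9 deg 0.4
[0.001, -0.0, 0.019, -3.9, -0.4, 0.2] mm 19 deg 3.9
[0.001, -0.001, 0.029, -7.9, -0.4, 0.2] mm 29 deg 7.9
[0.001, -0.001, 0.039, -11.9, -0.4, 0.1] mm 39 deg 11.9
[0.001, -0.001, 0.049, -15.9, -0.4, 0.1] mm 49 deg 15.9
[0.001, 0.001, 0.059, -19.9, -0.4, 0.1] mm 59 deg 19.9
[0.001, 0.003, 0.069, -23.9, -0.4, 0.1] mm 69 deg 23.9
```

View pics/s4.png

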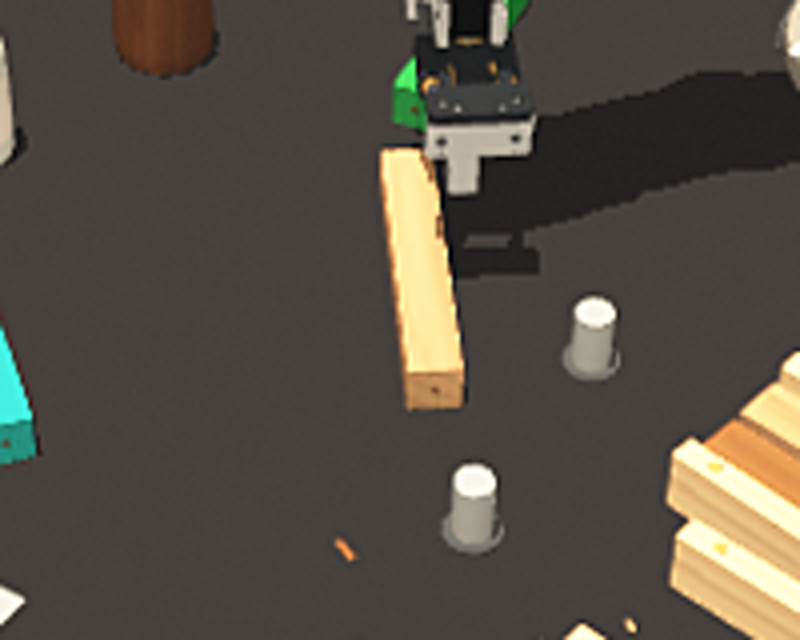

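Request:
{"name": "apply_moves", "arguments": {"steps": [[[0, 0.028, -0.002, 0, 0, 0], [0, 0.056, -0.002, 0, 0, 0], [0, 0.056, -0.002, 0, 0, 0]]]}}

```text
time_s: 7.42
eef_pos: [429.3, -141.0, 14.5]
ee_rot: [0.652, 0.269, 0.656, -0.269]
contact_force: [-0.1, -0.2, -1.0]
finger_gap: 0.003
```

```bash
cat >> h.py <<'E'
def path(th0,ctr,pr,along,off,ths):
    ctr=np.array(ctr,float); th=np.radians(th0); d=np.array([np.sin(th),np.cos(th)]); piv=ctr+d*pr
    out=[]
    for t in ths:
        a=np.radians(t); d=np.array([np.sin(a),np.cos(a)]); n=np.array([-np.cos(a),np.sin(a)])
        q=piv-d*(pr-along)+n*off; out.append((q[0],q[1],12,-t)); print(q.round(),"blank ctr",(piv-d*pr).round())
    return out
E
python3 - <<'E'
from h import *
from station import arm
st(arm)
tgt(arm,*path(45.3,np.array([479,-143.]),115,-35,26,[45,41,37,33,29,25,21,17,13]))
E
```

```text
7.42 [ 429.3 -141.    14.5] yaw -44.7 [-0.14  0.38  0.38  2.26 -0.27  0.55  1.24] F [-0.1 -0.2 -1. ] gap 0.003
[ 436. -150.] blank ctr [ 479. -143.]
[ 443. -158.] blank ctr [ 485. -149.]
[ 450. -166.] blank ctr [ 492. -154.]
[ 457. -174.] blank ctr [ 498. -159.]
[ 465. -181.] blank ctr [ 505. -163.]
[ 474. -187.] blank ctr [ 512. -166.]
[ 483. -193.] blank ctr [ 520. -169.]
[ 492. -198.] blank ctr [ 527. -172.]
[ 502. -202.] blank ctr [ 535. -174.]
[0.002, -0.001, 0.011, 0.3, -0.3, 0.1] mm 11 deg 0.4
[0.002, -0.003, 0.022, -3.7, -0.3, 0.1] mm 22 deg 3.7
[0.002, -0.004, 0.032, -7.7, -0.3, 0.1] mm 33 deg 7.7
[0.002, -0.004, 0.043, -11.7, -0.3, 0.1] mm 43 deg 11.7
[0.002, -0.003, 0.053, -15.7, -0.3, 0.0] mm 54 deg 15.7
[0.002, -0.001, 0.064, -19.7, -0.3, 0.0] mm 64 deg 19.7
[0.002, 0.001, 0.074, -23.7, -0.3, 0.0] mm 74 deg 23.7
[0.002, 0.004, 0.085, -27.7, -0.3, 0.0] mm 85 deg 27.7
[0.002, 0.007, 0.095, -31.7, -0.3, 0.0] mm 95 deg 31.7
```

Request:
{"name": "apply_moves", "arguments": {"steps": [[[0.002, -0.001, 0.011, 0, 0, 0], [0.002, -0.003, 0.022, -4, 0, 0], [0.002, -0.004, 0.032, -8, 0, 0], [0.002, -0.004, 0.043, -12, 0, 0], [0.002, -0.003, 0.053, -16, 0, 0]]]}}

```text
time_s: 8.05
eef_pos: [464.5, -181.9, 12.6]
ee_rot: [0.683, 0.175, 0.687, -0.175]
contact_force: [-3.4, 1.6, 2.6]
finger_gap: 0.003
```

```bash
python3 - <<'E'
from h import *
from station import arm
st(arm)
c=arm.camera("scene"); I=c["pixels"][:,:,::-1]
cv2.imwrite("pics/s5.png",cv2.resize(I[220:340,300:420],None,fx=5,fy=5,interpolation=cv2.INTER_CUBIC))
E
```

```text
8.05 [ 464.5 -181.9   12.6] yaw -28.7 [-0.    0.44  0.3   2.16 -0.23  0.59  1.53] F [-3.4  1.6  2.6] gap 0.003
```

View pics/s5.png

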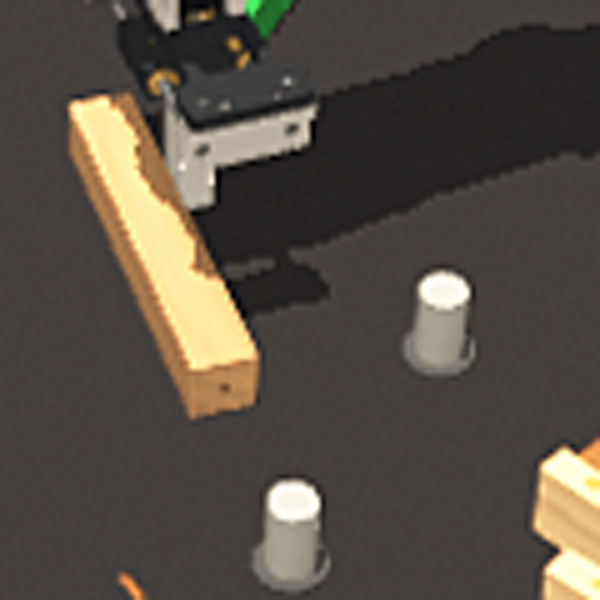

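```bash
python3 - <<'E'
from h import *
from station import arm
c=arm.camera("scene"); print(bp(c,cr([(258,357),(190,370),(70,103),(130,94)],5,(300,220))).round())
tgt(arm,*path(28,(507,-159.5),115,-35,26,[28,24,21,17,13]))
E
```

```text
lead [566.  -68.9] tail [ 450.6 -256.6] ctr [ 508.3 -162.7] len 220.3 theta from +y 31.6
[[ 551.  -59.]
 [ 581.  -79.]
 [ 465. -266.]
 [ 436. -247.]]
[ 468. -178.] blank ctr [ 507. -160.]
[ 476. -184.] blank ctr [ 514. -163.]
[ 483. -189.] blank ctr [ 520. -165.]
[ 492. -194.] blank ctr [ 527. -168.]
[ 502. -198.] blank ctr [ 535. -170.]
[0.001, 0.005, -0.0, -0.8, -0.3, 0.0] mm 5 deg 0.8
[0.001, 0.003, 0.011, -4.8, -0.3, -0.0] mm 11 deg 4.8
[0.001, 0.003, 0.018, -7.8, -0.3, -0.0] mm 19 deg 7.8
[0.001, 0.003, 0.029, -11.8, -0.3, -0.0] mm 29 deg 11.8
[0.0, 0.004, 0.04, -15.8, -0.3, -0.0] mm 40 deg 15.8
```

Request:
{"name": "apply_moves", "arguments": {"steps": [[[0.001, 0.0, 0.011, -4, 0, 0], [0.001, 0.0, 0.021, -8, 0, 0], [0.001, 0.001, 0.031, -12, 0, 0], [0.001, 0.002, 0.041, -15, 0, 0], [0.001, 0.002, 0.045, -16, 0, 0]]]}}

```text
time_s: 8.78
eef_pos: [505.6, -202.9, 11.6]
ee_rot: [0.701, 0.08, 0.704, -0.079]
contact_force: [-3.7, 0.6, 3.5]
finger_gap: 0.004
```

```bash
python3 - <<'E'
from h import *
from station import arm
st(arm)
c=arm.camera("scene"); I=c["pixels"][:,:,::-1]
cv2.imwrite("pics/s6.png",cv2.resize(I[220:340,300:420],None,fx=5,fy=5,interpolation=cv2.INTER_CUBIC))
E
```

```text
8.78 [ 505.6 -202.9   11.6] yaw -12.9 [ 0.09  0.49  0.22  2.05 -0.18  0.63  1.77] F [-3.7  0.6  3.5] gap 0.004
```

View pics/s6.png

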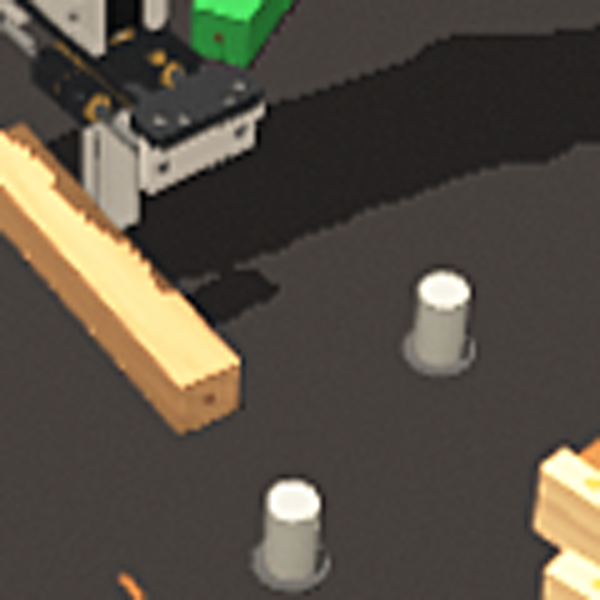

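Request:
{"name": "apply_moves", "arguments": {"steps": [[[0, 0.0, -0.015, 0, 0, 0], [-0.03, 0.0, -0.02, 8, 0, 0], [-0.08, 0, -0.02, 17, 0, 0], [-0.11, -0.05, -0.02, 26, 0, 0], [-0.11, -0.1, -0.02, 36, 0, 0]]]}}

```text
time_s: 9.45
eef_pos: [464.8, -297.0, 124.1]
ee_rot: [0.643, 0.294, 0.643, -0.293]
contact_force: [0.1, -0.3, -0.3]
finger_gap: 0.006
```

```bash
python3 - <<'E'
from h import *
from station import arm
st(arm)
tgt(arm,(514,-340,100,-102))
c=arm.camera("scene"); I=c["pixels"][:,:,::-1]
cv2.imwrite("pics/s7.png",cv2.resize(I[200:340,260:400],None,fx=4,fy=4,interpolation=cv2.INTER_CUBIC))
E
```

```text
9.45 [ 464.8 -297.   124.1] yaw -49.1 [ 0.07  0.34  0.47  1.98 -0.2   0.86  1.36] F [ 0.1 -0.3 -0.3] gap 0.006
[0.024, 0.009, 0.065, 52.9, -0.1, -0.1] mm 70 deg 52.9
```

View pics/s7.png

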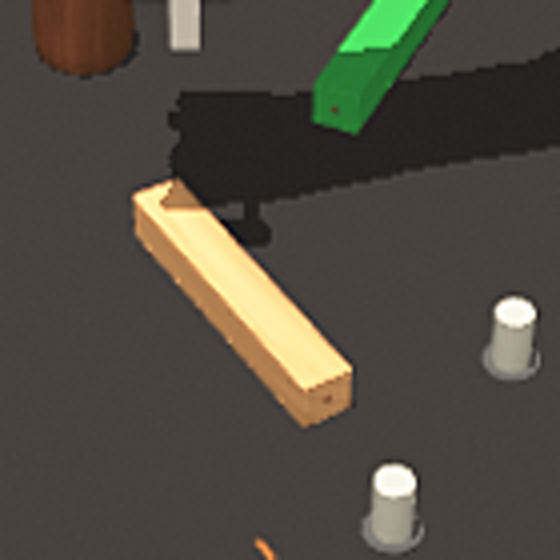

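```bash
python3 - <<'E'
from h import *
from station import arm
c=arm.camera("scene"); print(bp(c,cr([(351,366),(306,391),(135,198),(179,178)],4,(260,200))).round())
print(w(c,cr([(395,477)],4,(260,200)),45))
E
```

```text
lead [575.7 -69.3] tail [ 512.4 -277.7] ctr [ 544.1 -173.5] len 217.8 theta from +y 16.9
[[ 558.  -66.]
 [ 594.  -73.]
 [ 530. -282.]
 [ 495. -274.]]
[[620.2940828  20.2392027]]
```

```bash
python3 - <<'E'
from h import *
from station import arm
tgt(arm,(472,-250,100,-102),(472,-250,12,-102))
E
```

```text
[0.022, 0.041, -0.032, 52.5, -0.0, 0.2] mm 56 deg 52.5
[0.11, 0.041, -0.032, 52.5, -0.0, 0.2] mm 122 deg 52.5
```

Request:
{"name": "apply_moves", "arguments": {"steps": [[[0.004, 0.01, -0.008, 10, 0, 0], [0.01, 0.02, -0.016, 20, 0, 0], [0.02, 0.03, -0.024, 30, 0, 0], [0.022, 0.041, -0.032, 40, 0, 0], [0.03, 0.041, -0.032, 50, 0, 0]]]}}

```text
time_s: 10.18
eef_pos: [471.7, -247.9, 92.1]
ee_rot: [-0.455, -0.54, -0.456, 0.541]
contact_force: [0.6, -0.2, 0.3]
finger_gap: 0.004
```

```bash
python3 - <<'E'
from h import *
from station import arm
st(arm)
tgt(arm,(472,-250,12,-102))
E
```

```text
10.18 [ 471.7 -247.9   92.1] yaw -99.8 [-0.16  0.4   0.65  2.05 -0.33  0.8   0.52] F [ 0.6 -0.2  0.3] gap 0.004
[0.08, 0.001, 0.002, 2.2, -0.0, 0.1] mm 80 deg 2.2
```

Request:
{"name": "apply_moves", "arguments": {"steps": [[[0.03, 0.0, 0.0, 0, 0, 0], [0.06, 0.0, 0.002, 0, 0, 0], [0.08, 0, 0.002, 0, 0, 0], [0.08, 0, 0.002, 0, 0, 0]]]}}

```text
time_s: 10.68
eef_pos: [469.3, -248.9, 11.0]
ee_rot: [-0.454, -0.54, -0.457, 0.542]
contact_force: [0.1, 0.1, 0.1]
finger_gap: 0.005
```

```bash
python3 - <<'E'
from h import *
from station import arm
st(arm)
tgt(arm,(488,-257,12,-100),(495,-260,12,-100),(502,-263,12,-100))
E
```

```text
10.68 [ 469.3 -248.9   11. ] yaw -99.8 [-0.07  0.53  0.55  2.1  -0.45  0.64  0.62] F [0.1 0.1 0.1] gap 0.005
[-0.001, 0.02, 0.005, 0.2, -0.1, 0.3] mm 20 deg 0.4
[-0.001, 0.027, 0.007, 0.2, -0.1, 0.3] mm 28 deg 0.4
[-0.001, 0.035, 0.008, 0.2, -0.1, 0.3] mm 36 deg 0.4
```

Push to the target, then back off left and rise, moving toward the tail end.

Request:
{"name": "apply_moves", "arguments": {"steps": [[[-0.001, 0.018, 0.005, 0, 0, 0], [-0.001, 0.027, 0.007, 0, 0, 0], [-0.001, 0.035, 0.008, 0, 0, 0], [-0.001, 0.035, 0.008, 0, 0, 0], [-0.001, 0.005, 0.008, 0, 0, 0]]]}}

```text
time_s: 11.3
eef_pos: [473.9, -257.7, 12.0]
ee_rot: [-0.454, -0.54, -0.457, 0.541]
contact_force: [-0.4, 0.3, 0.6]
finger_gap: -0.0
```

Request:
{"name": "apply_moves", "arguments": {"steps": [[[-0.04, -0.01, 0.01, 0, 0, 0], [-0.09, 0.0, 0.06, 0, 0, 0], [-0.09, 0.02, 0.1, 0, 0, 0], [-0.09, 0.03, 0.1, 0, 0, 0]]]}}

```text
time_s: 11.8
eef_pos: [486.5, -365.0, 103.1]
ee_rot: [-0.454, -0.541, -0.455, 0.542]
contact_force: [-0.5, 0.4, -0.4]
finger_gap: 0.007
```

```bash
python3 - <<'E'
from h import *
from station import arm
st(arm)
c=arm.camera("scene"); I=c["pixels"][:,:,::-1]
cv2.imwrite("pics/s8.png",cv2.resize(I[200:340,260:400],None,fx=4,fy=4,interpolation=cv2.INTER_CUBIC))
c=arm.camera("top"); I=c["pixels"][:,:,::-1]
cv2.imwrite("pics/t8.png",cv2.resize(I[100:300,200:400],None,fx=3,fy=3,interpolation=cv2.INTER_CUBIC))
E
```

```text
11.8 [ 486.5 -365.   103.1] yaw -100.0 [ 0.06  0.5   0.64  1.88 -0.37  0.89  0.7 ] F [-0.5  0.4 -0.4] gap 0.007
```

View pics/s8.png

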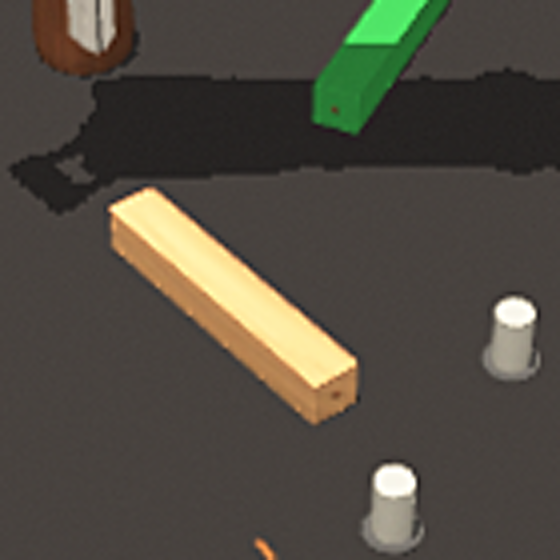

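View pics/t8.png

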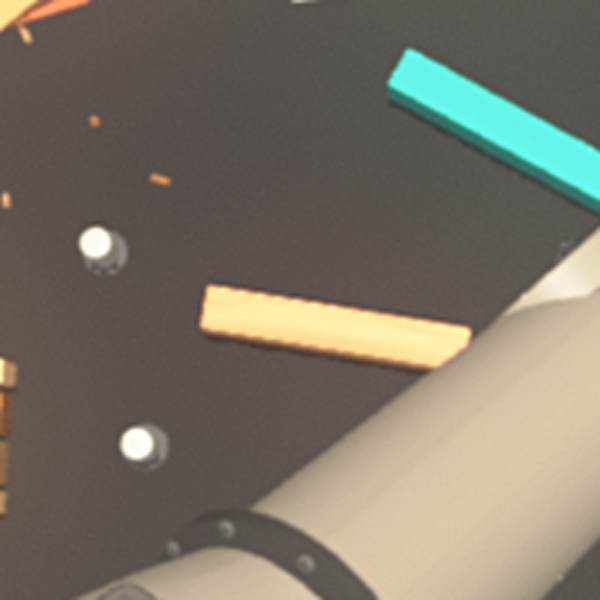

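```bash
python3 - <<'E'
from h import *
from station import arm
c=arm.camera("scene"); b=bp(c,cr([(357,359),(314,387),(110,210),(152,186)],4,(260,200)))
c=arm.camera("top"); o=(200,100)
q=w(c,cr([(201,328),(208,285),(471,326)],3,o),36); print(q)
d=q[1]-q[2]; print(np.degrees(np.arctan2(*d)), np.linalg.norm(d)); print("ctr",(q[0]+q[2])/2)
print(w(c,cr([(95,242)],3,o),45))
E
```

```text
lead [569.  -69.2] tail [ 532.  -283.6] ctr [ 550.5 -176.4] len 217.5 theta from +y 9.8
[[ 548.86737851  -72.03984652]
 [ 584.82723211  -77.75162592]
 [ 548.61741289 -295.49512966]]
9.441643371405695 220.73374103230395
ctr [ 548.7423957  -183.76748809]
[[620.03374275  14.73328811]]
```

```bash
python3 - <<'E'
from h import *
from station import arm
tgt(arm,(526,-320,90,-99.6),(526,-320,12,-99.6))
E
```

```text
[0.011, 0.032, -0.046, -0.1, -0.1, 0.3] mm 57 deg 0.3
[0.089, 0.033, -0.046, -0.1, -0.1, 0.3] mm 106 deg 0.3
```

Request:
{"name": "apply_moves", "arguments": {"steps": [[[0.02, 0.02, -0.03, 0, 0, 0.3], [0.06, 0.032, -0.045, 0, 0, 0.3], [0.089, 0.033, -0.046, 0, 0, 0.3], [0.089, 0.033, -0.046, 0, 0, 0.3]]]}}

```text
time_s: 12.5
eef_pos: [524.6, -318.3, 10.3]
ee_rot: [-0.455, -0.54, -0.458, 0.541]
contact_force: [-0.3, -1.3, 0.2]
finger_gap: 0.003
```

```bash
python3 - <<'E'
from h import *
from station import arm
st(arm)
t=lambda y:(531+(y+289.5)*.169,y,12,-99.6)
tgt(arm,*[t(y) for y in (-310,-297,-287,-277,-267)])
E
```

```text
12.5 [ 524.6 -318.3   10.3] yaw -99.6 [ 0.04  0.63  0.54  1.91 -0.47  0.74  0.69] F [-0.3 -1.3  0.2] gap 0.003
[-0.002, 0.001, -0.009, -0.0, -0.1, 0.2] mm 9 deg 0.3
[-0.002, 0.001, -0.022, -0.0, -0.1, 0.2] mm 22 deg 0.3
[-0.002, 0.001, -0.032, -0.0, -0.1, 0.2] mm 32 deg 0.3
[-0.002, 0.001, -0.042, -0.0, -0.1, 0.2] mm 42 deg 0.3
[-0.002, 0.001, -0.052, -0.0, -0.1, 0.2] mm 52 deg 0.3
```

Request:
{"name": "apply_moves", "arguments": {"steps": [[[-0.002, 0.001, -0.01, 0, 0, 0], [-0.002, 0.001, -0.02, 0, 0, 0], [-0.002, 0.001, -0.03, 0, 0, 0], [-0.002, 0.001, -0.04, 0, 0, 0], [-0.002, 0.001, -0.05, 0, 0, 0]]]}}

```text
time_s: 13.12
eef_pos: [534.2, -268.7, 12.7]
ee_rot: [-0.455, -0.54, -0.458, 0.541]
contact_force: [-0.3, -3.1, 3.1]
finger_gap: 0.004
```

Request:
{"name": "apply_moves", "arguments": {"steps": [[[0, 0, -0.01, 0, 0, 0], [0, 0, -0.02, 0, 0, 0], [0, 0, -0.03, 0, 0, 0], [0, 0, -0.04, 0, 0, 0], [0, 0, -0.05, 0, 0, 0]]]}}

```text
time_s: 13.75
eef_pos: [542.6, -218.5, 12.7]
ee_rot: [-0.455, -0.54, -0.458, 0.541]
contact_force: [0.8, -1.1, -0.4]
finger_gap: 0.003
```

```bash
python3 - <<'E'
from h import *
from station import arm
st(arm)
t=lambda y:(531+(y+289.5)*.169,y,12,-99.6)
tgt(arm,*[t(y) for y in (-210,-170)])
c=arm.camera("scene"); I=c["pixels"][:,:,::-1]
cv2.imwrite("pics/s9.png",cv2.resize(I[220:380,260:460],None,fx=4,fy=4,interpolation=cv2.INTER_CUBIC))
c=arm.camera("top"); I=c["pixels"][:,:,::-1]
cv2.imwrite("pics/t9.png",cv2.resize(I[100:300,150:350],None,fx=3,fy=3,interpolation=cv2.INTER_CUBIC))
E
```

```text
13.75 [ 542.6 -218.5   12.7] yaw -99.6 [-0.15  0.59  0.55  1.97 -0.47  0.71  0.53] F [ 0.8 -1.1 -0.4] gap 0.003
[0.001, 0.0, -0.009, -0.0, -0.1, 0.2] mm 9 deg 0.3
[0.001, 0.0, -0.049, -0.0, -0.1, 0.2] mm 49 deg 0.3
```

View pics/s9.png

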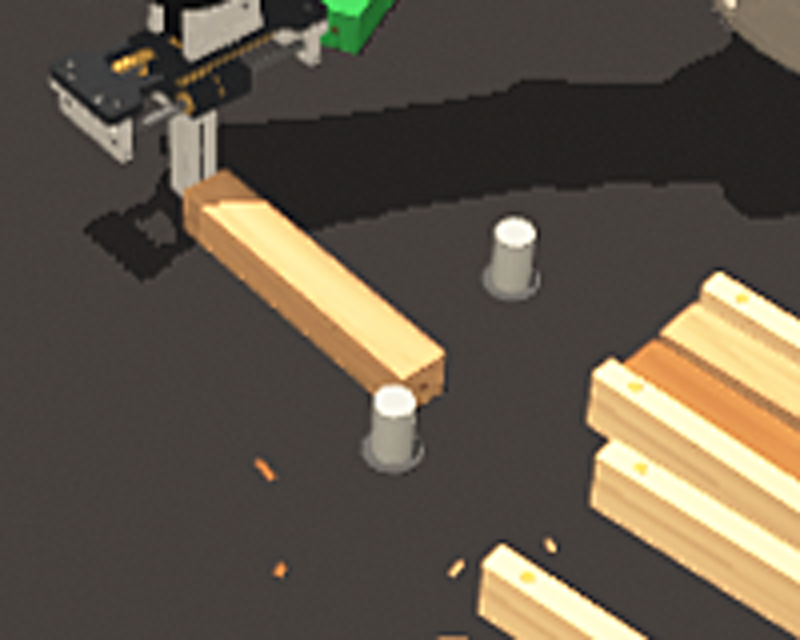

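View pics/t9.png

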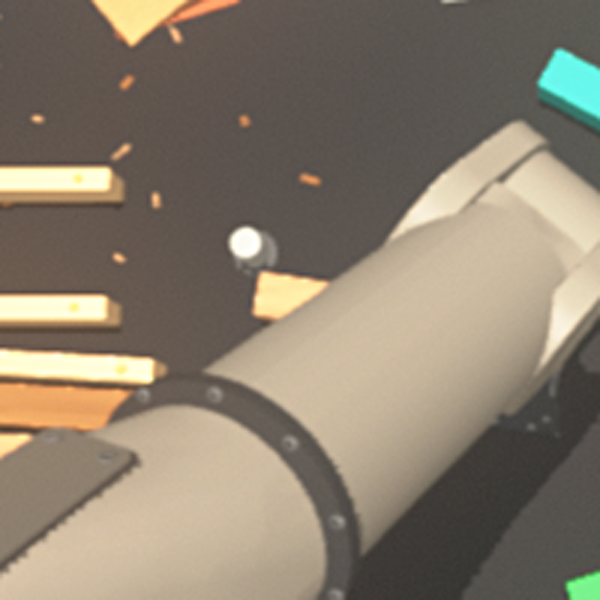

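```bash
python3 - <<'E'
from h import *
from station import arm
c=arm.camera("scene"); b=bp(c,cr([(445,354),(403,380),(187,202),(228,172)],4,(260,220)));print(b.round(1))
c=arm.camera("top"); o=(150,100)
print(w(c,cr([(256,316),(262,271)],3,o),36)); print("post",w(c,cr([(246,242)],3,o),45))
E
```

```text
lead [582.1  12.6] tail [ 549.1 -196.9] ctr [565.6 -92.2] len 212.1 theta from +y 9.0
[[ 565.    15.3]
 [ 599.3    9.9]
 [ 569.2 -197. ]
 [ 529.1 -196.9]]
[[559.57927665   6.82529538]
 [597.3053185    2.16561601]]
post [[620.02623326  13.90549056]]
```

Request:
{"name": "apply_moves", "arguments": {"steps": [[[0.001, 0, -0.011, 0, 0, 0], [0.001, 0, -0.022, 0, 0, 0], [0.001, 0, -0.033, 0, 0, 0], [0.001, 0, -0.044, 0, 0, 0], [0.001, 0, -0.055, 0, 0, 0]]]}}

```text
time_s: 14.58
eef_pos: [551.9, -163.7, 11.8]
ee_rot: [-0.455, -0.54, -0.458, 0.54]
contact_force: [-0.4, -1.6, 0.1]
finger_gap: 0.007
```

Request:
{"name": "apply_moves", "arguments": {"steps": [[[0, 0, -0.011, 0, 0, 0], [0, 0, -0.022, 0, 0, 0], [0, 0, -0.033, 0, 0, 0], [0, 0, -0.044, 0, 0, 0], [0, 0, -0.055, 0, 0, 0]]]}}

```text
time_s: 15.2
eef_pos: [561.1, -108.6, 11.9]
ee_rot: [-0.455, -0.54, -0.458, 0.54]
contact_force: [-0.3, -1.2, -1.4]
finger_gap: 0.008
```

```bash
python3 - <<'E'
from h import *
from station import arm
st(arm)
t=lambda y:(531+(y+289.5)*.169,y,12,-99.6)
tgt(arm,*[t(y) for y in (-60,)])
c=arm.camera("scene"); I=c["pixels"][:,:,::-1]
cv2.imwrite("pics/s10.png",cv2.resize(I[240:440,290:510],None,fx=3.6,fy=3,interpolation=cv2.INTER_CUBIC))
cv2.imwrite("pics/s10.png",cv2.resize(I[240:440,290:510],None,fx=3,fy=3,interpolation=cv2.INTER_CUBIC))
c=arm.camera("top"); I=c["pixels"][:,:,::-1]
cv2.imwrite("pics/t10.png",cv2.resize(I[120:270,90:290],None,fx=4,fy=4,interpolation=cv2.INTER_CUBIC))
E
```

```text
15.2 [ 561.1 -108.6   11.9] yaw -99.6 [-0.35  0.58  0.56  2.01 -0.48  0.69  0.35] F [-0.3 -1.2 -1.4] gap 0.008
[0.0, 0.0, -0.049, 0.0, -0.1, 0.2] mm 49 deg 0.3
```

View pics/s10.png

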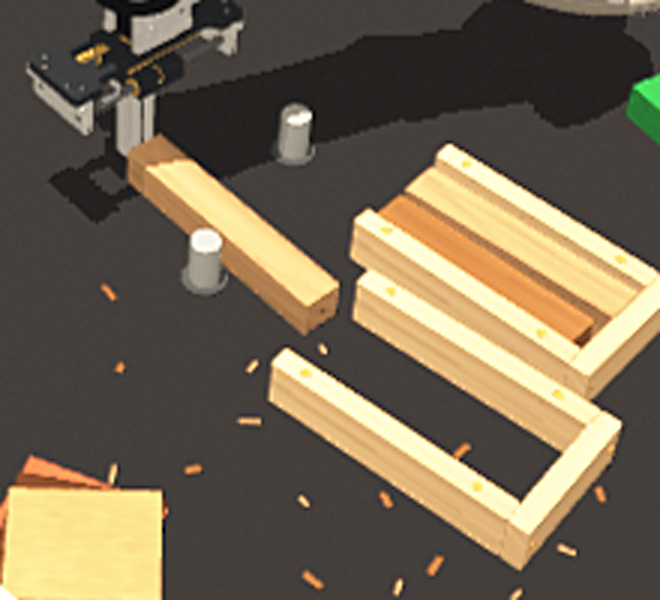

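View pics/t10.png

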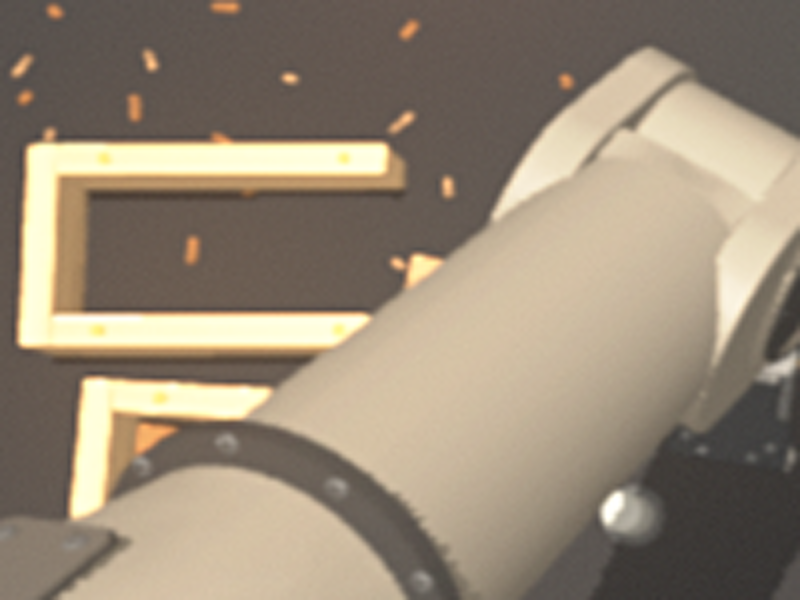

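```bash
python3 - <<'E'
from h import *
from station import arm
c=arm.camera("scene"); b=bp(c,cr([(338,286),(306,308),(130,158),(161,135)],3,(290,240)));print(b.round(1))
print("bay inner corner low-x board, high-x board",w(c,cr([(354,281),(386,302),(292,350),(272,367)],3,(290,240)),45))
E
```

```text
lead [602.  122.1] tail [565.9 -89.6] ctr [584.   16.3] len 214.7 theta from +y 9.7
[[584.6 124.6]
 [619.5 119.5]
 [585.3 -90.2]
 [546.5 -88.9]]
bay inner corner low-x board, high-x board [[579.08799131 135.01301818]
 [580.20603889 165.94311513]
 [666.42242978 140.6240389 ]
 [689.28961851 139.32790845]]
```

Request:
{"name": "apply_moves", "arguments": {"steps": [[[0, 0, -0.011, 0, 0, 0], [0, 0, -0.022, 0, 0, 0], [0, 0, -0.033, 0, 0, 0], [0, 0, -0.044, 0, 0, 0], [0, 0, -0.055, 0, 0, 0]]]}}

```text
time_s: 15.98
eef_pos: [570.4, -53.7, 12.1]
ee_rot: [-0.455, -0.54, -0.459, 0.54]
contact_force: [-0.3, -3.2, 2.2]
finger_gap: 0.006
```

Request:
{"name": "apply_moves", "arguments": {"steps": [[[0, 0, -0.011, 0, 0, 0], [0, 0, -0.022, 0, 0, 0], [0, 0, -0.033, 0, 0, 0], [0, 0, -0.044, 0, 0, 0], [0, 0, -0.055, 0, 0, 0]]]}}

```text
time_s: 16.6
eef_pos: [579.5, 1.5, 12.2]
ee_rot: [-0.455, -0.539, -0.459, 0.54]
contact_force: [-1.0, -0.4, -0.0]
finger_gap: 0.001
```

```bash
python3 - <<'E'
from h import *
from station import arm
st(arm)
t=lambda y:(531+(y+289.5)*.169,y,12,-99.6)
tgt(arm,*[t(y) for y in (50,)])
c=arm.camera("scene"); I=c["pixels"][:,:,::-1]
cv2.imwrite("pics/s11.png",cv2.resize(I[240:440,290:510],None,fx=3,fy=3,interpolation=cv2.INTER_CUBIC))
E
```

```text
16.6 [579.5   1.5  12.2] yaw -99.5 [-0.54  0.59  0.56  1.99 -0.48  0.7   0.16] F [-1.  -0.4 -0. ] gap 0.001
[0.0, 0.001, -0.049, 0.1, -0.2, 0.3] mm 49 deg 0.3
```

View pics/s11.png

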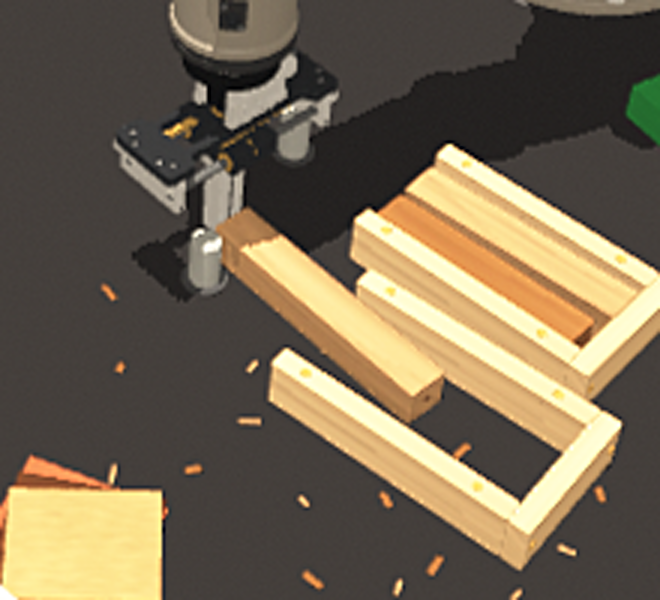

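Request:
{"name": "apply_moves", "arguments": {"steps": [[[0, 0, -0.011, 0, 0, 0], [0, 0, -0.022, 0, 0, 0], [0, 0, -0.033, 0, 0, 0], [0, 0, -0.044, 0, 0, 0], [0, 0, -0.055, 0, 0, 0]]]}}

```text
time_s: 17.27
eef_pos: [588.9, 58.3, 12.3]
ee_rot: [-0.455, -0.539, -0.459, 0.539]
contact_force: [-0.7, -0.7, -1.4]
finger_gap: 0.005
```

Request:
{"name": "apply_moves", "arguments": {"steps": [[[0, 0, -0.009, 0, 0, 0], [0, 0, -0.016, 0, 0, 0], [0, 0, -0.016, 0, 0, 0], [0, 0, 0.0, 0, 0, 0]]]}}

```text
time_s: 17.77
eef_pos: [588.9, 58.6, 12.2]
ee_rot: [-0.456, -0.539, -0.46, 0.539]
contact_force: [0.5, -0.5, 0.1]
finger_gap: 0.005
```

```bash
python3 - <<'E'
from h import *
from station import arm
st(arm)
c=arm.camera("scene"); I=c["pixels"][:,:,::-1]
cv2.imwrite("pics/s12.png",cv2.resize(I[260:440,330:530],None,fx=4,fy=4/1.2,interpolation=cv2.INTER_CUBIC))
cv2.imwrite("pics/s12.png",cv2.resize(I[290:440,340:510],None,fx=4,fy=4,interpolation=cv2.INTER_CUBIC))
E
```

```text
17.77 [588.9  58.6  12.2] yaw -99.3 [-0.63  0.6   0.56  1.96 -0.49  0.72  0.07] F [ 0.5 -0.5  0.1] gap 0.005
```

View pics/s12.png

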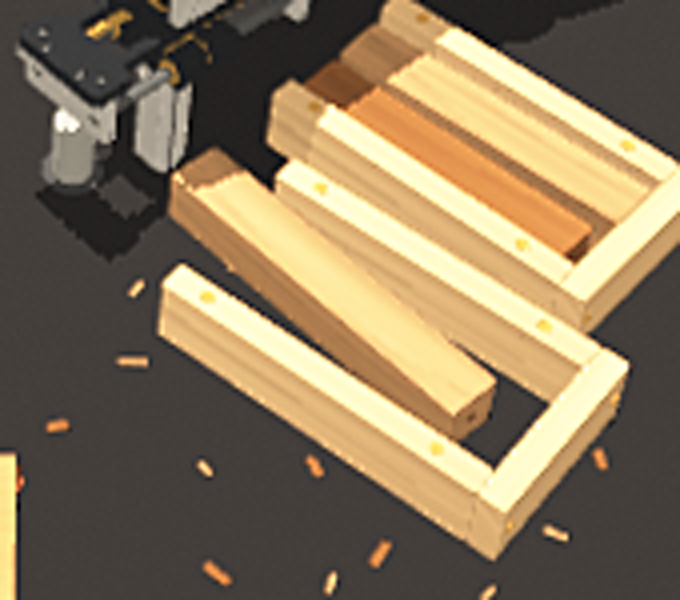

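```bash
python3 - <<'E'
from h import *
from station import arm
c=arm.camera("scene"); o=(340,290); b=bp(c,cr([(495,382),(455,411),(172,180),(217,150)],4,o));print(b.round(1))
print("inner low board front/back; high board outer front; back outer",w(c,cr([(277,175),(590,362),(180,263),(496,556),(628,367)],4,o),45).round(1))
E
```

```text
lead [628.7 305.4] tail [596.2  92.2] ctr [612.5 198.8] len 215.7 theta from +y 8.7
[[613.4 308.4]
 [644.1 302.5]
 [614.6  89.5]
 [577.8  95. ]]
inner low board front/back; high board outer front; back outer [[577.3 137.2]
 [574.3 342.3]
 [667.8 135. ]
 [712.6 368.5]
 [563.5 359.4]]
```

```bash
python3 - <<'E'
from h import *
from station import arm
tgt(arm,(549,60,13,-90),(548,100,13,-90),(566,100,13,-90),(588,99,13,-90))
E
```

```text
[-0.0, -0.04, 0.002, -9.6, -0.2, 0.2] mm 40 deg 9.6
[-0.0, -0.047, -0.037, -9.6, -0.2, 0.2] mm 60 deg 9.6
[-0.0, -0.03, -0.04, -9.6, -0.2, 0.2] mm 50 deg 9.6
[-0.0, -0.008, -0.043, -9.6, -0.2, 0.2] mm 44 deg 9.6
```

Request:
{"name": "apply_moves", "arguments": {"steps": [[[0, -0.02, 0.004, -5, 0, 0], [0, -0.042, 0.002, -9.5, 0, 0.2], [0, -0.047, -0.02, -9.5, 0, 0.2], [0, -0.047, -0.036, -9.5, 0, 0.2], [0, -0.04, -0.037, -9.5, 0, 0.2]]]}}

```text
time_s: 18.5
eef_pos: [555.7, 99.5, 12.7]
ee_rot: [0.499, 0.501, 0.501, -0.499]
contact_force: [0.6, -1.1, 0.1]
finger_gap: 0.002
```

```bash
python3 - <<'E'
from h import *
from station import arm
st(arm)
tgt(arm,(565,99,13,-90),(572,99,13,-90),(579,99,13,-90),(585,99,13,-90),(587,99,13,-90))
E
```

```text
18.5 [555.7  99.5  12.7] yaw -90.0 [-0.7   0.56  0.53  2.02 -0.45  0.67  0.12] F [ 0.6 -1.1  0.1] gap 0.002
[-0.0, 0.009, 0.0, 0.0, -0.2, 0.0] mm 9 deg 0.2
[-0.0, 0.016, 0.0, 0.0, -0.2, 0.0] mm 16 deg 0.2
[-0.0, 0.023, 0.0, 0.0, -0.2, 0.0] mm 23 deg 0.2
[-0.0, 0.029, 0.0, 0.0, -0.2, 0.0] mm 29 deg 0.2
[-0.0, 0.031, 0.0, 0.0, -0.2, 0.0] mm 31 deg 0.2
```

Request:
{"name": "apply_moves", "arguments": {"steps": [[[0, 0.009, 0, 0, 0, 0], [0, 0.016, 0, 0, 0, 0], [0, 0.023, 0, 0, 0, 0], [0, 0.03, 0, 0, 0, 0], [0, 0.03, 0, 0, 0, 0]]]}}

```text
time_s: 19.12
eef_pos: [586.3, 99.3, 12.7]
ee_rot: [0.499, 0.501, 0.501, -0.499]
contact_force: [-0.1, -0.8, 0.8]
finger_gap: 0.005
```

```bash
python3 - <<'E'
from h import *
from station import arm
st(arm)
c=arm.camera("scene"); I=c["pixels"][:,:,::-1]
cv2.imwrite("pics/s13.png",cv2.resize(I[290:440,340:510],None,fx=4,fy=4,interpolation=cv2.INTER_CUBIC))
E
```

```text
19.12 [586.3  99.3  12.7] yaw -90.0 [-0.67  0.59  0.53  1.96 -0.45  0.71  0.13] F [-0.1 -0.8  0.8] gap 0.005
```

View pics/s13.png

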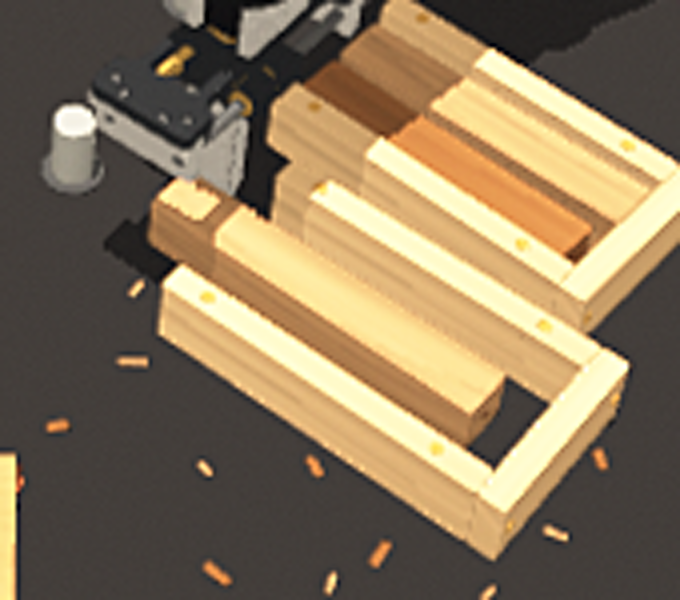

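```bash
python3 - <<'E'
from h import *
from station import arm
c=arm.camera("scene"); o=(340,290); b=bp(c,cr([(506,378),(469,409),(152,211),(195,180)],4,o));print(b.round(1))
tgt(arm,(560,97,13,-90),(560,55,13,-90),(618,55,13,-90))
E
```

```text
lead [622.5 309.4] tail [623.4  97.4] ctr [623.  203.4] len 212.0 theta from +y -0.2
[[607.1 311.4]
 [638.  307.4]
 [641.3  95.3]
 [605.5  99.5]]
[-0.0, -0.026, 0.002, 0.0, -0.2, 0.0] mm 26 deg 0.2
[-0.0, -0.026, 0.044, 0.0, -0.2, 0.0] mm 51 deg 0.2
[-0.0, 0.032, 0.044, 0.0, -0.2, 0.0] mm 55 deg 0.2
```

Request:
{"name": "apply_moves", "arguments": {"steps": [[[0, -0.02, 0, 0, 0, 0], [0, -0.026, 0.02, 0, 0, 0], [0, -0.02, 0.044, 0, 0, 0], [0, 0.01, 0.044, 0, 0, 0], [0, 0.032, 0.043, 0, 0, 0]]]}}

```text
time_s: 19.85
eef_pos: [618.9, 55.0, 12.9]
ee_rot: [0.499, 0.501, 0.5, -0.499]
contact_force: [0.5, -0.1, -0.5]
finger_gap: 0.007
```

```bash
python3 - <<'E'
from h import *
from station import arm
st(arm)
tgt(arm,(618,75,13,-90.5),(618.4,100,13,-90.5),(618.4,107,13,-90.5))
E
```

```text
19.85 [618.9  55.   12.9] yaw -90.1 [-0.58  0.63  0.52  1.89 -0.45  0.74  0.2 ] F [ 0.5 -0.1 -0.5] gap 0.007
[-0.0, -0.001, -0.02, 0.4, -0.2, -0.0] mm 20 deg 0.5
[0.0, -0.001, -0.045, 0.4, -0.2, -0.0] mm 45 deg 0.5
[0.0, -0.001, -0.052, 0.4, -0.2, -0.0] mm 52 deg 0.5
```

Request:
{"name": "apply_moves", "arguments": {"steps": [[[0, 0, -0.012, 0.4, 0, 0], [0, 0, -0.022, 0.4, 0, 0], [0, 0, -0.031, 0.4, 0, 0], [0, 0, -0.039, 0.4, 0, 0], [0, 0, -0.045, 0.4, 0, 0]]]}}

```text
time_s: 20.48
eef_pos: [618.7, 100.7, 13.1]
ee_rot: [0.497, 0.503, 0.499, -0.501]
contact_force: [0.1, -1.6, -0.7]
finger_gap: 0.004
```

Request:
{"name": "apply_moves", "arguments": {"steps": [[[0, 0, -0.002, 0, 0, 0], [0, 0, -0.004, 0, 0, 0]]]}}

```text
time_s: 20.72
eef_pos: [618.7, 104.6, 13.1]
ee_rot: [0.497, 0.503, 0.499, -0.501]
contact_force: [0.4, -1.3, -1.0]
finger_gap: 0.001
```

```bash
python3 - <<'E'
from h import *
from station import arm
st(arm)
c=arm.camera("scene"); I=c["pixels"][:,:,::-1]
cv2.imwrite("pics/s14.png",cv2.resize(I[290:440,340:510],None,fx=4,fy=4,interpolation=cv2.INTER_CUBIC))
E
```

```text
20.73 [618.7 104.6  13.1] yaw -90.4 [-0.66  0.64  0.53  1.88 -0.46  0.75  0.12] F [ 0.4 -1.3 -1. ] gap 0.001
```

View pics/s14.png

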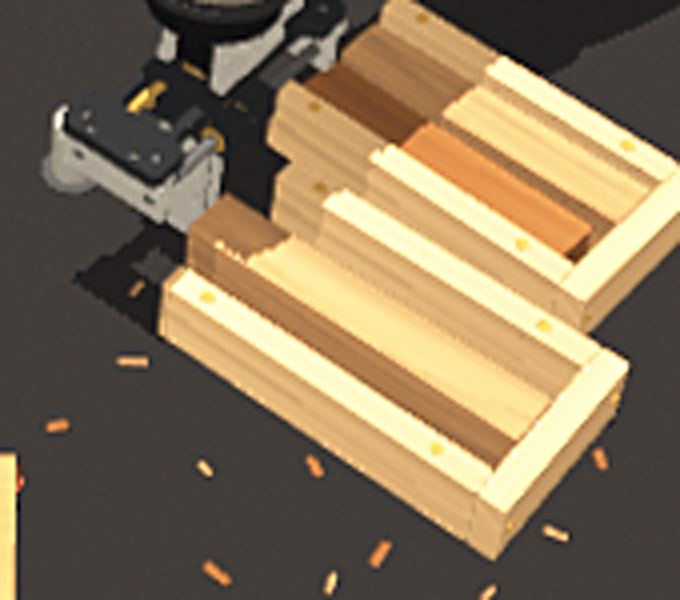

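Request:
{"name": "apply_moves", "arguments": {"steps": [[[0, 0, -0.0015, 0, 0, 0], [0, 0, -0.003, 0, 0, 0]]]}}

```text
time_s: 21.02
eef_pos: [618.7, 107.8, 13.1]
ee_rot: [0.497, 0.503, 0.499, -0.501]
contact_force: [0.5, 0.1, 0.0]
finger_gap: 0.007
```

Request:
{"name": "apply_moves", "arguments": {"steps": [[[0, 0, -0.0015, 0, 0, 0], [0, 0, -0.003, 0, 0, 0]]]}}

```text
time_s: 21.28
eef_pos: [618.7, 108.4, 13.1]
ee_rot: [0.498, 0.503, 0.498, -0.502]
contact_force: [-0.7, -15.3, 2.0]
finger_gap: 0.004
```

Request:
{"name": "apply_moves", "arguments": {"steps": [[[0, 0, 0.003, 0, 0, 0], [0, 0, 0.012, 0, 0, 0], [0, 0, 0.03, 0, 0, 0], [-0.04, 0, 0.04, 0, 0, 0], [-0.1, 0, 0.06, 0, 0, 0]]]}}

```text
time_s: 21.9
eef_pos: [617.0, 47.3, 112.3]
ee_rot: [-0.497, -0.502, -0.498, 0.503]
contact_force: [1.3, 0.0, 1.2]
finger_gap: 0.007
```

Request:
{"name": "apply_moves", "arguments": {"steps": [[[-0.05, 0, 0.04, 0, 0, 0], [-0.08, 0.0, 0.09, 0, 0, 0], [-0.08, 0, 0.14, 0, 0, 0], [-0.08, 0, 0.2, 0, 0, 0], [-0.08, 0, 0.25, 0, 0, 0]]]}}

```text
time_s: 22.52
eef_pos: [614.0, -206.1, 192.6]
ee_rot: [-0.497, -0.502, -0.498, 0.503]
contact_force: [0.3, 0.8, 1.1]
finger_gap: 0.005
```

```bash
python3 - <<'E'
from h import *
from station import arm
st(arm)
for n in("scene","top"):
    c=arm.camera(n); cv2.imwrite(f"pics/{n}15.png",c["pixels"][:,:,::-1])
I=cv2.imread("pics/scene15.png");cv2.imwrite("pics/s15.png",cv2.resize(I[290:440,340:510],None,fx=4,fy=4,interpolation=cv2.INTER_CUBIC))
E
```

```text
22.52 [ 614.  -206.1  192.6] yaw -90.6 [-0.28  0.47  0.69  1.71 -0.33  1.08  0.51] F [0.3 0.8 1.1] gap 0.005
```

View pics/top15.png

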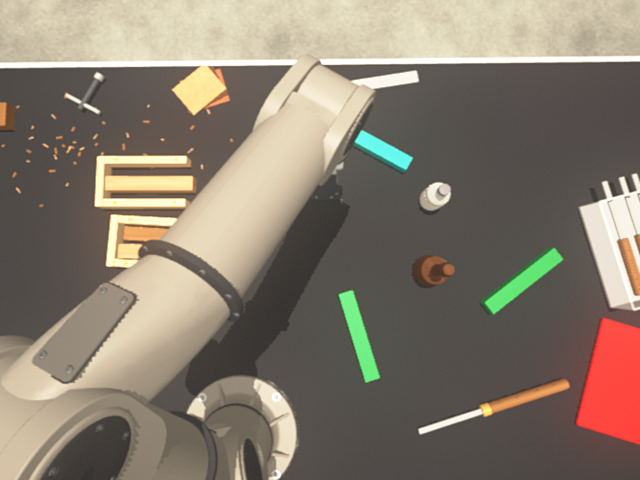

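View pics/s15.png

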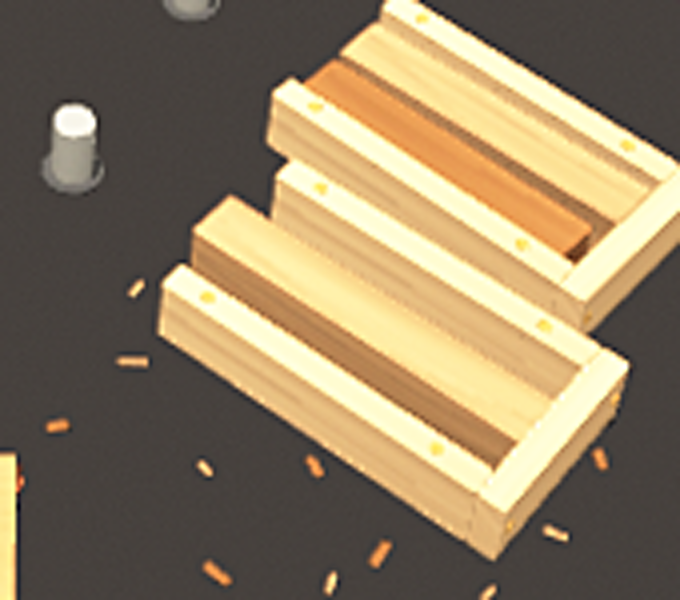

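```bash
python3 - <<'E'
import cv2
a=cv2.imread("pics/top15.png")
cv2.imwrite("pics/c15.png",cv2.resize(a[145:220,85:215],None,fx=6,fy=6,interpolation=cv2.INTER_CUBIC))
E
```

```text
(no output)
```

View pics/c15.png

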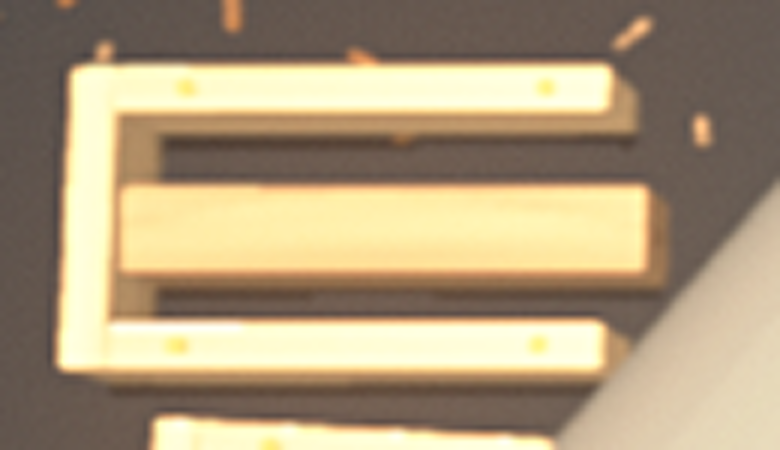

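```bash
python3 - <<'E'
from h import *
from station import arm
c=arm.camera("top"); q=w(c,cr([(120,185),(120,273),(646,273),(648,184)],6,(85,145)),36)
print(q.round(1),q.mean(0)); print("bay edge",w(c,cr([(80,64),(612,64)],6,(85,145)),45))
st(arm); print(arm.close_job())
E
```

```text
[[637.3 334.9]
 [600.  333.7]
 [598.1 114. ]
 [635.7 113.8]] [617.77276235 224.10390806]
bay edge [[686.59289929 349.02456822]
 [684.4838245  127.09505459]]
22.68 [ 613.5 -207.3  192.5] yaw -90.9 [-0.28  0.47  0.69  1.71 -0.33  1.08  0.5 ] F [0.6 0.6 0.4] gap 0.006
the job is handed in; nothing more can be done
None
```

The blank is home in the empty bay, lying straight along it with its end against the end board, and I have handed the job in. It took 22.7 s, and the blank was only ever pushed along the bench with shut fingers.

- **Moves:** I swung the far end round first, then pushed the near end across to a slant of about 10 degrees. The blank then slid past the keeper post with roughly 5–7 mm clear on each side. I squared it up at the mouth and pushed it in until the end board pushed back with about 15 N.
- **Position:** In the last top-camera picture its centre is about 97 mm into the bay (95 mm is nominal) and about 3 mm off the bay's centre line. It lies within about 0.2 degrees of the bay's direction.
- **Everything else:** The mallet, the glue bottle and the green and turquoise look-alikes show no movement in the pictures. Neither do the two stored blanks, though the arm partly hid them from above in the last one. The arm is clear, about 190 mm up and well away from the bay.
- **Disagreement:** The two cameras disagreed by 5–8 mm along the bay. For the final fit I relied on the top camera and the felt contact.

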